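# Fit the nut grinder's bayonet lid and hold it at pulse

## Task

Put the lid on the nut grinder: lower it with its two lugs through the two entry gaps until it sits fully down. Then twist it clockwise (seen from above) against the spring to the green pulse mark, half-way to the lock, and keep holding it there: never let it reach the red lock mark, and finish while still gripping the lid at the green mark, because it springs back when let go. Leave the mug, the jar and the bowl where they are.

Things in the scene. Friction and masses are not known exactly. Their poses are not given: they have to be found in the camera images.
- grinder: Fixed nut grinder: blue round housing 128 mm across at its foot, steel collar 116 mm across on top, collar top 100 mm above the counter. Origin: centre of its underside on the counter, z up. White strips on the collar mark the two entry gaps, on the grinder's +x and -x sides. Seen from above, green strips (pulse) lie 35 degrees clockwise of the white ones, red strips (lock) 70 degrees.
- grinder_seat (a point): Centre of the seat inside the collar, 85 mm above the grinder's origin, on its axis, axes as the grinder's: the seated lid's underside rests here. The collar's mouth is 77 mm across, inside an inward lip 5 mm thick whose underside is 10 mm above the seat. The lip is cut away at the two entry gaps (+x and -x), each about 20 mm wide.
- lid_grip (a point): Centre of the brass handle bar of the loose lid (180 g), 44 mm above its underside, so 129 mm above the counter once seated. x along the bar, z up. Bar 64 mm long, 14 mm wide, 36 mm tall, standing on a black cap 92 mm across, whose top is 26 mm above the underside. The lid starts upright on the counter, left or right of the grinder, and is the same turned half round.
- lid_lugs (a point): Centre of the lid's underside, axes as lid_grip: bottom of the grey plug, 72 mm across, 18 mm tall. Two brass lugs at its bottom on +x and -x, under the ends of the bar: 12 mm wide, 7 mm tall, reaching 43.5 mm from the axis. They enter the gaps when the lid's x lies along the grinder's x, either way round (about 5 degrees of play); under the lip they have 3 mm of free height.
- carrier (a joint): Sprung carrier in the collar, pushed round by the lugs: 0 at rest, grows clockwise to 1.1 rad. The seated lid turns freely for about 7 degrees, then drives it: about 0.49 with the lid's x at the green marks (0.61 rad clockwise of the grinder's x), 1.1 at the red; from 0.98 it counts as locked. The spring resists with 0.05 N m, rising to 0.10 at green, and turns the lid back when released.
- mug_mid (a point): Bystander: white ceramic mug, 72 mm across and 85 mm tall, with a handle; point on its axis half-way up.
- jar_mid (a point): Bystander: closed green glass storage jar with a blue lid, 84 mm across, 140 mm tall; point at its centre.
- bowl_mid (a point): Bystander: terracotta bowl, 120 mm across, 50 mm tall; point on its axis half-way up.

How it is judged (in metres and radians):
On the way, in this order (a step that is already met when the one before it is completed fails the run):
1. the lid sits fully down in the collar, lugs in the entry gaps, not yet turned against the spring (horizontal distance between lid_grip and grinder below 0.006 m and height (world z) of lid_grip between 0.125 and 0.1325 m and angle between lid_grip's own z axis and vertical below 0.09 rad and value of joint carrier below 0.12 rad and angle between the x axis of lid_grip and the x axis of grinder, either way round below 0.26 rad), for 0.1 s.
2. the seated lid is twisted clockwise to the green pulse mark and gripped there (horizontal distance between lid_grip and grinder below 0.006 m and height (world z) of lid_grip between 0.125 and 0.1325 m and angle between lid_grip's own z axis and vertical below 0.09 rad and angle between the x axis of lid_grip and the x axis of grinder, either way round between 0.436 and 0.785 rad and value of joint carrier above 0.25 rad and contact force between the fingers and lid above 1.5 N), for 0.5 s.
At the end, for the whole second after the job is handed in: The lid sits in the collar (axis within 6 mm, down to within 3.5 mm, tilt under 0.09 rad), is held by the fingers (over 1.5 N), steady, turned clockwise 25 to 45 degrees (green mark at 35) with the carrier beyond 0.25 rad, through the last second (all of step 2 and velocity of joint carrier between -0.15 and 0.15 rad/s); the arm keeps its last pose, push and grip.
It fails at once if the lid is turned on into the lock (carrier beyond 0.98 rad) (value of joint carrier above 0.98 rad).
It fails at once if the mug is shifted or tipped (moved over 25 mm) (distance of mug_mid from where it was at the start of the episode above 0.025 m).
It fails at once if the jar is shifted or tipped (moved over 25 mm) (distance of jar_mid from where it was at the start of the episode above 0.025 m).
It fails at once if the bowl is shifted or tipped (moved over 25 mm) (distance of bowl_mid from where it was at the start of the episode above 0.025 m).
It also fails if it takes over 40 s, if anything falls off the work surface, if the arm or the gripper's body presses on something with over 40 N, if the wrist force passes 120 N, or if a joint passes its speed limit or range.

## Robot

A 7-joint arm with a two-finger parallel gripper is mounted at the origin on the work surface. World frame = base frame: x ahead of the robot, y to its left, z up, the work surface at z = 0. Lengths are in m, angles in degrees, forces in N, time in s.
With the tool pointing down it reaches from about 0.4 to 0.85 m from the base axis. Payload 10.4 kg.
Tool frame: the origin (TCP) lies at the very end of the fingers, on their centre line; the grasp point (between the pads) lies 19 mm behind it; z points along the fingers, y is the line along which they close (so a half turn about z gives the same grasp; the last joint's range is limited). The gripper opens to 85 mm and grips with 20 to 120 N. Pads are 22 mm wide; open, the fingers measure 114 mm over their backs; the gripper's body (76 mm by 85 mm) begins 54 mm behind the grasp point. The pads swing forward as they close: fully open they stand 13 mm farther back than shut.
Start: joints at [-75.321, 19.034, -3.707, 83.658, 1.238, 77.344, -5.071], TCP at [0.172, 0.601, 0.231] pointing down, gripper open.
Joint ranges: [-148.97, 148.97], [-28.65, 121.19], [-84.17, 76.75], [9.2, 138.47], [-72.65, 252.65], [3.7, 117.97], [-149.18, 149.18]. Speed limits (degrees/s): [127.2, 127.2, 159.86, 159.86, 180, 180, 180].

## Interface

Orientations are given as [roll, pitch, yaw] about the fixed x, y, z axes, in that order (R = Rz(yaw) Ry(pitch) Rx(roll)).
In Python, from bench import r, vision, job gives the robot as it stands. The module is installed in compiled form; this text tells all that it offers.
- The arm moves only by the tool servo_tool, never from a script. Its arguments are lists of equal length, an entry for each row: "linear": the shift along the world's x, y, z as a fraction of full scale, a list of three; "twist": the turn about the world's z as a fraction of full scale; "grip": the opening, from -1 (shut) to 1 (fully open). In form: {"linear": [[x, y, z], ...], "twist": [twist, ...], "grip": [grip, ...]}. A call has 1 to 12 rows; each row shifts and turns the commanded pose from where the row before left it; what a row does not reach is not made up. Full scale, the value 1, is 2.5 cm for a shift and 5 degrees for a turn. A row lasts 1/12 s, in which the tool goes at most 41.7 mm and 7.16 degrees, less where a joint would pass 70% of its speed; a pose out of reach is approached as far as the arm can. A call with a number of a shift or a turn outside -1 to 1 is refused whole. A call with a gripper value outside its range is refused whole. The fingers move at their own pace and stop on an object; the grip force is fixed at half the most. Time passes only in rows, so rows that do not move let the fingers close. It gives the time, the measured TCP pose, the force, the opening and the grip force at its end, in the units of the state.
- r.get_state(): the state, without advancing time (a new reading comes with each control period).
- vision.read_camera(name): name is "side" or "top" or "wrist"; returns the picture (384x512x3 uint8, red, green, blue); there is no depth.
- vision.camera_model(name): a dict with "mtx" (3x3 intrinsics, pixels), "R" (3x3) and "t" (3): a world point X has camera coordinates R X + t. Camera axes: x right, y down, z forward; pixel columns grow to the right and rows downward; lengths in m; the calibration is good to about 2 mm. A picture is of the moment at which its call begins: read the wrist's pose just before it. camera_model takes no time and is no camera call; for the wrist camera it gives the pose at the moment of the call.
- job.sign_off(): hands the job in; it is judged then, once.
The state is a dict: "clock": time; "joint_positions": joint angles; "dq": joint speeds; "joint_efforts": joint torques, N m; "ee_pos": TCP position; "tcp_rot": TCP orientation; "ft_force": force on the tool from outside, world axes, zero at the start; "ft_torque": the same for the moment, N m; "width": finger opening in m; "finger_force": force on a finger pad.
Only numpy, scipy, OpenCV 4.12 (cv2) and the standard library are available. Lean on these libraries where they do the work, as an engineer would, in place of code of your own. Each camera call takes 0.05 s, during which the arm holds its last target. There are 200 camera calls.

## Working session

There is one attempt and no reset: what is moved stays moved. The work goes in short steps, Python scripts to look and compute and a tool call to move; the robot and the scene stay as the last step left them, time stands still between calls to the robot, and variables do not carry over. Pictures are saved under pics/ and viewed, at most 10 in all, crops included, and the job is handed in when it is done.

Besides the shell and the picture viewer there is one more tool, called after ">>>" as name([rows], argument=value, ...), one row to a line, values as JSON. servo_tool: Moves the arm, as the interface text tells. Its arguments: {"type":"object","properties":{"linear":{"type":"array","items":{"type":"array","items":{"type":"number"}}},"twist":{"type":"array","items":{"type":"number"}},"grip":{"type":"array","items":{"type":"number"}}},"required":["linear","twist","grip"]}

```bash
mkdir -p pics
python3 - <<'E'
from bench import r, vision
import cv2,numpy as np
ims=[]
for n in("top","side"):
    i=vision.read_camera(n);cv2.imwrite(f"pics/{n}0.png",i[:,:,::-1]);m=vision.camera_model(n)
    np.savez(f"{n}.npz",i=i,**m);print(n,m["mtx"].round(1).tolist(),(-m["R"].T@m["t"]).round(3),m["R"].round(2).tolist())
s=r.get_state();print(s["clock"],s["ee_pos"],s["tcp_rot"],s["width"])
E
```

```text
top [[441.3, 0.0, 253.9], [0.0, 441.3, 191.2], [0.0, 0.0, 1.0]] [0.377 0.021 1.098] [[-0.0, -1.0, 0.0], [-0.98, 0.0, -0.21], [0.21, -0.0, -0.98]]
side [[350.2, 0.0, 255.0], [0.0, 350.2, 192.5], [0.0, 0.0, 1.0]] [ 0.234 -0.639  0.599] [[0.88, -0.47, 0.01], [-0.27, -0.52, -0.81], [0.39, 0.71, -0.58]]
0.1 [0.17189563 0.60054788 0.23061374] [-1.79927991e+02  2.93798551e-03  1.64028566e+02] 0.08490891227909095
```

View pics/top0.png

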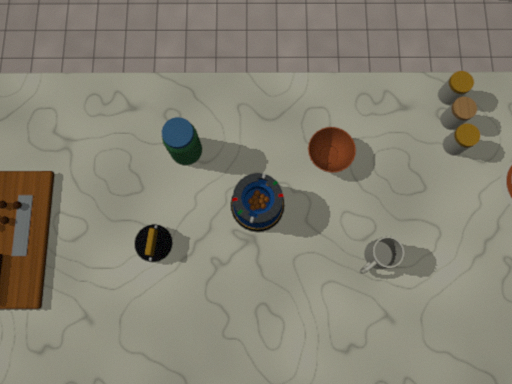

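View pics/side0.png

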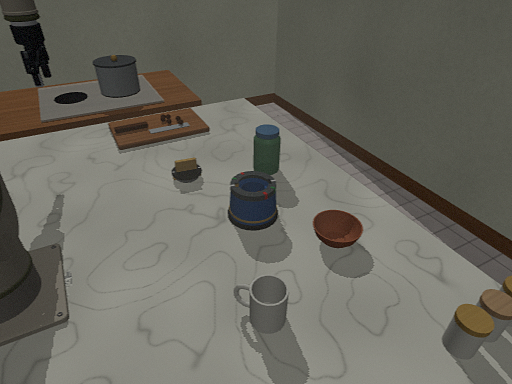

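Top view: lid at about (153,243), grinder at (258,200) with white strips near (264,177)/(252,220) and red near (236,200)/(281,197). Jar (180,140), bowl (332,150), mug (388,252). Next I measure lid and grinder by colour.

```bash
cat > h.py <<'E'
import cv2,numpy as np
def ray(m,uv,z):
    uv=np.atleast_2d(np.asarray(uv,float));K,R,t=m["mtx"],m["R"],m["t"]
    d=np.c_[uv,np.ones(len(uv))]@np.linalg.inv(K).T@R; c=-R.T@t
    return c+d*((z-c[2])/d[:,2])[:,None]
def blobs(mask,amin=4):
    n,l,s,c=cv2.connectedComponentsWithStats(mask.astype(np.uint8))
    return [(c[k],s[k,4],np.argwhere(l==k)[:,::-1]) for k in range(1,n) if s[k,4]>=amin]
E
python3 - <<'E'
from h import *
m=dict(np.load("top.npz"));i=m["i"];h=cv2.cvtColor(i,cv2.COLOR_RGB2HSV);H,S,V=[h[...,k].astype(int) for k in range(3)]
def win(mask,x0,x1,y0,y1):
    o=np.zeros_like(mask);o[y0:y1,x0:x1]=mask[y0:y1,x0:x1];return o
def ln(p):
    c=p.mean(0);w,v=np.linalg.eigh(np.cov((p-c).T));return np.degrees(np.arctan2(v[1,1],v[0,1])),np.sqrt(w*12)
for c,a,p in blobs(win((H>12)&(H<35)&(S>110)&(V>70),125,185,215,270)):
    P=ray(m,p,.062)[:,:2]; print("bar",c.round(1),a,P.mean(0).round(4),ln(P), ((P.max(0)+P.min(0))/2).round(4))
for c,a,p in blobs(win(V<45,125,185,215,270),100):
    (e,ax,an)=cv2.fitEllipse(cv2.convexHull(p.astype(np.int32)));print("cap",c,a,e,ax,ray(m,e,.022).round(4))
for nm,mk in(("red",((H<8)|(H>172))&(S>120)&(V>60)),("green",(H>45)&(H<85)&(S>70)&(V>40)),("white",(S<60)&(V>125))):
    for c,a,p in blobs(win(mk,228,290,170,234),3):
        print(nm,c.round(1),a,ray(m,c,.1)[0,:2].round(4)) if a<200 else 0
m2=dict(np.load("side.npz"));j=m2["i"]
cv2.imwrite("pics/crop.png",np.hstack([cv2.resize(i[165:240,225:295],(392,420),interpolation=2)[:,:,::-1],cv2.resize(i[215:275,120:190],(400,420),interpolation=2)[:,:,::-1]]))
E
```

```text
bar [149.3 241. ] 163 [0.4828 0.2655] (np.float64(172.5861404472178), array([0.01413229, 0.06308251])) [0.4828 0.2651]
cap [154.16370558 243.        ] 788 (153.19537353515625, 242.69754028320312) (35.45103073120117, 36.762367248535156) [[0.4826 0.2652 0.022 ]]
red [280.2 194.8] 18 [ 0.5847 -0.0406]
red [234.5 198.8] 22 [0.5755 0.0648]
green [274.7 182.7] 19 [ 0.6134 -0.0282]
green [239.4 211.6] 24 [0.5457 0.0534]
white [251.5 218.5] 6 [0.5296 0.0257]
```

View pics/crop.png

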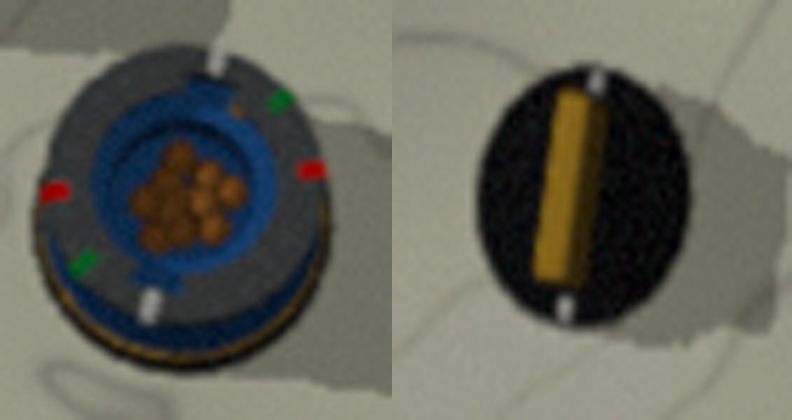

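The crop confirms it: white, green and red pairs are symmetric, which puts the grinder at about (0.580, 0.012) with its x axis at about −15°. The lid is at (0.4827, 0.265) with the bar at about −8 to −10°. Moving over the lid.

>>> servo_tool([
  [0.62,-0.67,0],
  [0.62,-0.67,0],
  [0.62,-0.67,0],
  [0.62,-0.67,0],
  [0.62,-0.67,0],
  [0.62,-0.67,0],
  [0.62,-0.67,0],
  [0.62,-0.67,0],
  [0.62,-0.67,0],
  [0.62,-0.67,0],
], twist=[0.07,0.07,0.07,0.07,0.07,0.07,0.07,0.07,0.07,0.07], grip=[1,1,1,1,1,1,1,1,1,1])

```text
clock: 0.93
ee_pos: [0.3275, 0.4323, 0.231]
tcp_rot: [-180.0, -0.0, 167.5]
ft_force: [0.2, 0.5, 0.5]
width: 0.0853
finger_force: 0.0
```

>>> servo_tool([
  [0.62,-0.67,0],
  [0.62,-0.67,0],
  [0.62,-0.67,0],
  [0.62,-0.67,0],
  [0.62,-0.67,0],
  [0.62,-0.67,0],
  [0.62,-0.67,0],
  [0.62,-0.67,0],
  [0.62,-0.67,0],
  [0.62,-0.67,0],
  [0,0,0],
  [0,0,0],
], twist=[0.07,0.07,0.07,0.07,0.07,0.07,0.07,0.07,0.07,0.07,0,0], grip=[1,1,1,1,1,1,1,1,1,1,1,1])

```text
clock: 1.93
ee_pos: [0.4825, 0.2647, 0.231]
tcp_rot: [-180.0, -0.0, 170.9]
ft_force: [-0.9, 0.3, 0.2]
width: 0.0854
finger_force: 0.0
```

Run:
```python
from bench import r, vision
from h import *
s=r.get_state();m=vision.camera_model("wrist");i=vision.read_camera("wrist");np.savez("w1.npz",i=i,**m)
print(s["clock"],s["ee_pos"],s["tcp_rot"],s["width"],(-m["R"].T@m["t"]).round(3),m["R"][2].round(2))
cv2.imwrite("pics/w1.png",i[:,:,::-1])
h=cv2.cvtColor(i,cv2.COLOR_RGB2HSV);H,S,V=[h[...,k].astype(int) for k in range(3)]
for c,a,p in blobs((H>12)&(H<35)&(S>110)&(V>60),300):
    q=cv2.minAreaRect(p.astype(np.int32));P=ray(m,cv2.boxPoints(q),.062)[:,:2];print("bar",c,a,q,P.round(4).tolist(),P.mean(0).round(4))
for c,a,p in blobs(V<40,1000):
    e=cv2.fitEllipse(cv2.convexHull(p.astype(np.int32)));print("cap",a,e,ray(m,e[0],.026).round(4))
```

```text
1.9333 [0.48254464 0.26466256 0.2309802 ] [-1.79965666e+02 -1.96998194e-02  1.70873164e+02] 0.08535917213672875 [0.413 0.277 0.375] [ 0.28 -0.04 -0.96]
bar [497.10999049 143.44795433] 5255 ((494.0, 133.5), (267.0, 34.0), 90.0) [[0.3516, 0.4913], [0.3567, 0.5225], [0.6439, 0.5442], [0.6373, 0.5039]] [0.4974 0.5155]
bar [262.12798875 174.82278481] 711 ((262.200439453125, 174.51197814941406), (58.753021240234375, 12.669869422912598), 87.70938873291016) [[0.4516, 0.2647], [0.4532, 0.278], [0.5184, 0.2706], [0.5168, 0.2564]] [0.485  0.2674]
cap 1454 ((478.10980224609375, 100.54652404785156), (7.304593086242676, 367.1507568359375), 2.564239025115967) [[0.4465 0.5217 0.026 ]]
cap 3436 ((261.987060546875, 167.96742248535156), (72.96985626220703, 74.4259262084961), 82.75116729736328) [[0.4842 0.2674 0.026 ]]
cap 39397 ((258.7653503417969, 355.52447509765625), (304.63214111328125, 538.766845703125), 99.79188537597656) [[0.7621 0.2181 0.026 ]]
```

View pics/w1.png

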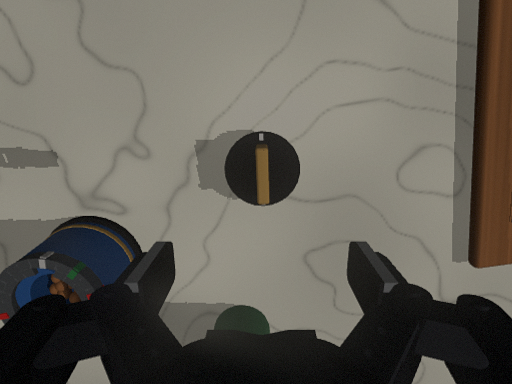

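Wrist view: lid is centred at (262,168), bar upright in the image at about −7°, between the fingers and ahead of them. Top and wrist agree within 2 mm. Descending.

>>> servo_tool([
  [0.04,0.06,-0.8],
  [0,0,-0.8],
  [0,0,-0.8],
  [0,0,-0.8],
  [0,0,-0.8],
  [0,0,-0.8],
  [0,0,-0.8],
  [0,0,-0.8],
  [0,0,-0.4],
  [0,0,-0.4],
  [0,0,-0.4],
  [0,0,-0.4],
], twist=[0.2,0,0,0,0,0,0,0,0,0,0,0], grip=[1,1,1,1,1,1,1,1,1,1,1,1])

```text
clock: 2.98
ee_pos: [0.4832, 0.2681, 0.0312]
tcp_rot: [179.9, 0.0, 172.1]
ft_force: [0.3, -0.1, -1.1]
width: 0.0851
finger_force: 0.0
```

>>> servo_tool([
  [0,0,0],
  [0,0,0],
  [0,0,0],
  [0,0,0],
  [0,0,0],
  [0,0,0],
  [0,0,0],
  [0,0,0],
  [0,0,0],
  [0,0,0],
  [0,0,0],
  [0,0,0],
], twist=[0,0,0,0,0,0,0,0,0,0,0,0], grip=[-1,-1,-1,-1,-1,-1,-1,-1,-1,-1,-1,-1])

```text
clock: 3.98
ee_pos: [0.4834, 0.2676, 0.032]
tcp_rot: [180.0, 0.0, 172.0]
ft_force: [-0.8, -0.6, 5.7]
width: 0.013
finger_force: 59.9
```

>>> servo_tool([
  [0,0,0.4],
  [0,0,0.8],
  [0,0,0.8],
  [0,0,0.8],
  [0,0,0.8],
  [0,0,0.8],
  [0,0,0.8],
  [0,0,0.8],
  [0,0,0.8],
  [0,0,0.8],
], twist=[0,0,0,0,0,0,0,0,0,0], grip=[-1,-1,-1,-1,-1,-1,-1,-1,-1,-1])

```text
clock: 4.82
ee_pos: [0.4826, 0.267, 0.2226]
tcp_rot: [-180.0, -0.0, 172.0]
ft_force: [0.6, 0.7, -1.3]
width: 0.0134
finger_force: 58.6
```

>>> servo_tool([
  [0.27,-0.55,0],
  [0.27,-0.55,0],
  [0.27,-0.55,0],
  [0.27,-0.55,0],
  [0.27,-0.55,0],
  [0.27,-0.55,0],
  [0.27,-0.55,0],
  [0.27,-0.55,0],
  [0.27,-0.55,0],
  [0.27,-0.55,0],
  [0,0,0],
  [0,0,0],
], twist=[-0.14,-0.14,-0.14,-0.14,-0.14,-0.14,-0.14,-0.14,-0.14,-0.14,0,0], grip=[-1,-1,-1,-1,-1,-1,-1,-1,-1,-1,-1,-1])

```text
clock: 5.82
ee_pos: [0.551, 0.1285, 0.2213]
tcp_rot: [-180.0, 0.0, 164.9]
ft_force: [1.1, 0.6, -3.2]
width: 0.0132
finger_force: 58.7
```

Run:
```python
from bench import r, vision
from h import *
s=r.get_state();m=vision.camera_model("wrist");i=vision.read_camera("wrist");np.savez("w2.npz",i=i,**m)
T=vision.read_camera("top");np.savez("t2.npz",i=T,**vision.camera_model("top"))
print(s["clock"],s["ee_pos"],s["tcp_rot"],s["width"],s["finger_force"])
cv2.imwrite("pics/w2.png",i[:,:,::-1])
h=cv2.cvtColor(i,cv2.COLOR_RGB2HSV);H,S,V=[h[...,k].astype(int) for k in range(3)]
z=s["ee_pos"][2]+.030
for nm,mk in(("red",((H<8)|(H>172))&(S>120)&(V>60)),("green",(H>45)&(H<85)&(S>80)&(V>30)),("white",(S<50)&(V>135)),("brass",(H>12)&(H<35)&(S>110)&(V>60))):
    for c,a,p in blobs(mk,15):
        if a<3000: print(nm,c.round(1),a,ray(m,c,z if nm=="brass" else .1)[0,:2].round(4))
```

```text
5.8167 [0.551024   0.12851286 0.22129158] [-1.79990966e+02  2.73914115e-03  1.64896694e+02] 0.013224589731567697 58.70924234390259
red [107.2 261.5] 71 [ 0.5881 -0.0405]
green [184.  201.2] 136 [0.5478 0.0556]
green [129.5 283.1] 59 [ 0.6174 -0.0284]
white [260.6 174. ] 148 [0.5413 0.1327]
white [148.9 193.8] 43 [0.5322 0.0261]
white [242.6 320.6] 125 [0.6924 0.0716]
white [278.4 320.6] 126 [0.7026 0.1089]
white [147.3 326.5] 179 [ 0.6728 -0.0304]
brass [174.5 171.5] 147 [0.4982 0.109 ]
brass [162.3 230.6] 420 [0.5207 0.0955]
brass [178.2 223.8] 26 [0.5196 0.1029]
brass [148.3 272. ] 48 [0.5377 0.0826]
```

View pics/w2.png

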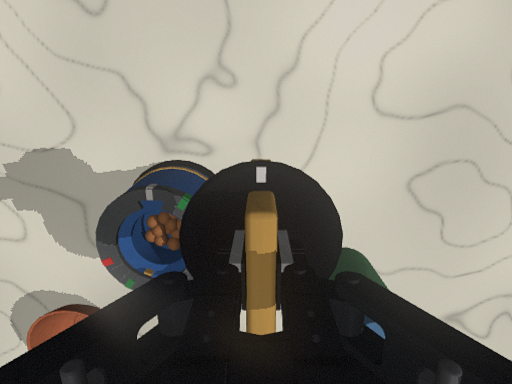

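Wrist view: held lid with bar at col 261, rows 192–333 and cap left/top edges at (181,240)/(261,161). Grinder collar is at lower left, with greens (184,201) and (130,283), white (149,194) and red (107,262). Checking where the lid centre sits relative to the TCP.

Run:
```python
from h import *
m=dict(np.load("w2.npz"));i=m["i"].astype(int);tcp=np.array([.5510,.1285]);a=np.radians(-15.1);u=np.array([np.cos(a),np.sin(a)]);v=np.array([-u[1],u[0]])
f=lambda uv,z:((lambda d:(round(d@u*1e3,1),round(d@v*1e3,1)))(ray(m,uv,z)[0,:2]-tcp))
V=i.sum(2)
col=V[:,250];print("cap near row",[r for r in range(140,190) if (col[r]<150)!=(col[r-1]<150)])
row=V[225];print("cap cols",[c for c in range(160,370) if (row[c]<150)!=(row[c-1]<150)])
h=cv2.cvtColor(m["i"],cv2.COLOR_RGB2HSV);b=(h[...,0]>12)&(h[...,0]<35)&(h[...,1]>110)&(h[...,2]>60)
print("bar rows",np.argwhere(b[:,262])[[0,-1],0],"brightness",h[185:345:4,262,2].tolist())
for n,p,z in(("near edge",(250,160),.2153),("strip",(260.6,174),.2153),("bar near end",(261,192),.2513),("bar far end",(261,333),.2513),("bar near lo",(261,192),.2153)):print(n,f(p,z))
w=dict(np.load("w1.npz"));h=cv2.cvtColor(w["i"],cv2.COLOR_RGB2HSV);
for c,A,p in blobs((h[125:150,245:280,1]<60)&(h[125:150,245:280,2]>120),5):
    if A<80:
        q=c+[245,125];P=ray(w,q,.026)[0,:2];print("w1 strip",q,P,np.linalg.norm(P-[.4842,.2674]))
# circle fit for collar markers
P=ray(m,[(107.2,261.5),(184,201.2),(129.5,283.1),(148.9,193.8)],.1)[:,:2];A=np.c_[2*P,np.ones(4)];x=np.linalg.lstsq(A,(P**2).sum(1),rcond=None)[0];print(x[:2],np.sqrt(x[2]+x[:2]@x[:2]))
```

```text
cap near row [162]
cap cols [161, 165, 176, 177, 181, 245, 278, 341]
bar rows [191 334] brightness [42, 43, 80, 83, 83, 83, 79, 132, 153, 167, 166, 165, 166, 168, 168, 169, 167, 157, 124, 125, 124, 124, 123, 125, 125, 125, 123, 125, 124, 124, 124, 172, 171, 170, 169, 168, 168, 171, 29, 35]
near edge (np.float64(-44.1), np.float64(-3.9))
strip (np.float64(-36.7), np.float64(1.5))
bar near end (np.float64(-37.5), np.float64(1.7))
bar far end (np.float64(31.6), np.float64(1.6))
bar near lo (np.float64(-26.9), np.float64(1.7))
w1 strip [260.56521739 136.39130435] [0.44672916 0.27174371] 0.037721769028264365
[0.5848066  0.01472216] 0.054592903790253895
```

The bar's near face is visible (rows 192–212). The far green strip may be clipped by the gripper, so I take an unobstructed wrist view from beyond the grinder along its axis.

>>> servo_tool([
  [0.46,-0.56,0],
  [0.46,-0.56,0],
  [0.46,-0.56,0],
  [0.46,-0.56,0],
  [0.46,-0.56,0],
  [0.46,-0.56,0],
  [0.46,-0.56,0],
  [0.46,-0.56,0],
  [0.46,-0.56,0],
  [0.46,-0.56,0],
  [0,0,0],
  [0,0,0],
], twist=[0,0,0,0,0,0,0,0,0,0,0,0], grip=[-1,-1,-1,-1,-1,-1,-1,-1,-1,-1,-1,-1])

```text
clock: 6.92
ee_pos: [0.6656, -0.0101, 0.2209]
tcp_rot: [-180.0, -0.0, 165.0]
ft_force: [-0.2, 0.0, -2.0]
width: 0.0129
finger_force: 58.7
```

Run:
```python
from bench import r, vision
from h import *
s=r.get_state();m=vision.camera_model("wrist");i=vision.read_camera("wrist");np.savez("w3.npz",i=i,**m)
print(s["clock"],s["ee_pos"],s["tcp_rot"],s["width"],s["finger_force"])
cv2.imwrite("pics/w3.png",i[:,:,::-1])
h=cv2.cvtColor(i,cv2.COLOR_RGB2HSV);H,S,V=[h[...,k].astype(int) for k in range(3)]
t=s["ee_pos"];a=np.radians(s["tcp_rot"][2]-180);u=np.array([np.cos(a),np.sin(a)]);v=np.array([-u[1],u[0]])
for nm,mk in(("red",((H<8)|(H>172))&(S>120)&(V>60)),("green",(H>45)&(H<85)&(S>80)&(V>30)),("white",(S<50)&(V>135))):
    for c,A,p in blobs(mk,15):
        if A<1000:
            P=ray(m,c,.1)[0,:2];L=ray(m,c,t[2]-.006)[0,:2]-t[:2];print(nm,c.round(1),A,P.round(4),"lid uv",(L@u*1e3).round(1),(L@v*1e3).round(1))
```

```text
6.9167 [ 0.66556526 -0.01005784  0.22086265] [-1.79988863e+02 -3.82089955e-02  1.65014943e+02] 0.012947916996953756 58.67825925350189
red [320.4  64.8] 130 [0.5786 0.0664] lid uv -89.4 29.7
red [202.1 110. ] 117 [ 0.5875 -0.0402] lid uv -68.9 -27.3
green [298.1  30.5] 137 [0.5488 0.0542] lid uv -103.9 18.7
green [225.6 139.7] 103 [ 0.6173 -0.028 ] lid uv -54.4 -16.3
white [260.5 174. ] 150 [ 0.6556 -0.006 ] lid uv -36.7 1.4
white [187.5 273.9] 59 [ 0.7372 -0.1052] lid uv 22.4 -40.9
white [242.6 320.6] 129 [ 0.8066 -0.0666] lid uv 54.7 -9.7
white [278.5 320.5] 133 [ 0.8166 -0.0292] lid uv 54.7 12.3
white [147.5 326.2] 193 [ 0.7868 -0.168 ] lid uv 58.7 -68.0
white [373.6 326.1] 192 [0.8504 0.0686] lid uv 58.9 70.7
white [508.6 356. ] 27 [0.9299 0.2087] lid uv 81.9 158.9
```

View pics/w3.png

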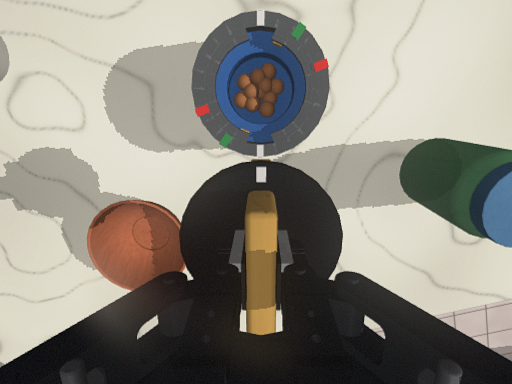

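Clear view: grinder reds (320,65)/(202,110) and greens (298,30)/(226,140) both give centre (0.5831, 0.0131) at −15.2°. The lid's strip at (260,174) is on the same image column as the grinder's white strips. Correcting for the lid's measured offset from the TCP in this camera, the TCP target is about (0.581, 0.0124). Moving above it and partway down.

>>> servo_tool([
  [-0.56,0.15,0],
  [-0.56,0.15,0],
  [-0.56,0.15,0],
  [-0.56,0.15,0],
  [-0.56,0.15,0],
  [-0.56,0.15,0],
  [0,0,-0.6],
  [0,0,-0.6],
  [0,0,-0.6],
  [0,0,-0.6],
  [0,0,0],
  [0,0,0],
], twist=[0,0,0,0,0,0,0,0,0,0,0,0], grip=[-1,-1,-1,-1,-1,-1,-1,-1,-1,-1,-1,-1])

```text
clock: 7.97
ee_pos: [0.5808, 0.0136, 0.1613]
tcp_rot: [180.0, -0.1, 165.1]
ft_force: [0.7, -0.7, -1.7]
width: 0.0128
finger_force: 58.7
```

>>> servo_tool([
  [0,-0.04,-0.4],
  [0,0,-0.4],
  [0,0,-0.3],
  [0,0,-0.15],
  [0,0,-0.12],
  [0,0,-0.12],
  [0,0,0],
], twist=[0,0,0,0,0,0,0], grip=[-1,-1,-1,-1,-1,-1,-1])

```text
clock: 8.55
ee_pos: [0.5813, 0.0114, 0.1236]
tcp_rot: [-180.0, -0.0, 165.0]
ft_force: [-0.2, -0.4, -3.2]
width: 0.0132
finger_force: 58.7
```

The lugs are already through the lip with no contact force. Continuing down to the seat.

>>> servo_tool([
  [0,0,-0.1],
  [0,0,-0.1],
  [0,0,-0.08],
  [0,0,0],
  [0,0,0],
], twist=[0,0,0,0,0], grip=[-1,-1,-1,-1,-1])

```text
clock: 8.97
ee_pos: [0.5815, 0.0114, 0.117]
tcp_rot: [-180.0, -0.0, 165.0]
ft_force: [-0.6, 0.6, -2.4]
width: 0.0128
finger_force: 58.8
```

>>> servo_tool([
  [0,0,-0.06],
  [0,0,-0.04],
  [0,0,0],
  [0,0,0],
], twist=[0,0,0,0], grip=[-1,-1,-1,-1])

```text
clock: 9.3
ee_pos: [0.5816, 0.0115, 0.1157]
tcp_rot: [180.0, 0.0, 165.0]
ft_force: [-6.1, 0.7, 9.0]
width: 0.0132
finger_force: 60.5
```

Contact at the expected seat height (+11 N). Relieving the sideways load slightly and holding a moment.

>>> servo_tool([
  [-0.03,0,0.02],
  [0,0,0],
  [0,0,0],
  [0,0,0],
], twist=[0,0,0,0], grip=[-1,-1,-1,-1])

```text
clock: 9.63
ee_pos: [0.5812, 0.0114, 0.1157]
tcp_rot: [180.0, 0.1, 165.0]
ft_force: [-1.2, 0.1, 5.6]
width: 0.013
finger_force: 59.7
```

Seated with low load. Twisting clockwise, first 25°.

>>> servo_tool([
  [0,0,0],
  [0,0,0],
  [0,0,0],
  [0,0,0],
  [0,0,0],
  [0,0,0],
  [0,0,0],
  [0,0,0],
  [0,0,0],
  [0,0,0],
  [0,0,0],
  [0,0,0],
], twist=[-0.5,-0.5,-0.5,-0.5,-0.5,-0.5,-0.5,-0.5,-0.5,-0.5,0,0], grip=[-1,-1,-1,-1,-1,-1,-1,-1,-1,-1,-1,-1])

```text
clock: 10.63
ee_pos: [0.5815, 0.0119, 0.1157]
tcp_rot: [179.9, 0.1, 140.1]
ft_force: [0.5, 2.9, 5.8]
width: 0.0135
finger_force: 59.9
```

>>> servo_tool([
  [0,0,0],
  [0,0,0],
  [0,0,0],
  [0,0,0],
  [0,0,0],
  [0,0,0],
  [0,0,0],
  [0,0,0],
  [0,0,0],
  [0,0,0],
  [0,0,0],
  [0,0,0],
], twist=[-0.5,-0.5,-0.5,-0.5,0,0,0,0,0,0,0,0], grip=[-1,-1,-1,-1,-1,-1,-1,-1,-1,-1,-1,-1])

```text
clock: 11.63
ee_pos: [0.5816, 0.012, 0.1157]
tcp_rot: [179.9, 0.0, 130.2]
ft_force: [1.4, 2.3, 5.0]
width: 0.0128
finger_force: 59.9
```

Run:
```python
from bench import r, vision
import cv2,numpy as np
s=r.get_state();print({k:np.round(s[k],3).tolist() for k in("clock","ee_pos","tcp_rot","ft_force","ft_torque","width","finger_force")})
i=vision.read_camera("wrist");t=vision.read_camera("top")[140:260,200:320];t=cv2.resize(t,(384,384),interpolation=2)
cv2.imwrite("pics/w4.png",cv2.resize(np.hstack([i,t]),(798,342))[:,:,::-1])
```

```text
{'clock': 11.633, 'ee_pos': [0.582, 0.012, 0.116], 'tcp_rot': [179.881, 0.037, 130.157], 'ft_force': [1.422, 2.329, 5.009], 'ft_torque': [0.57, -0.386, 0.036], 'width': 0.013, 'finger_force': 59.86}
```

View pics/w4.png

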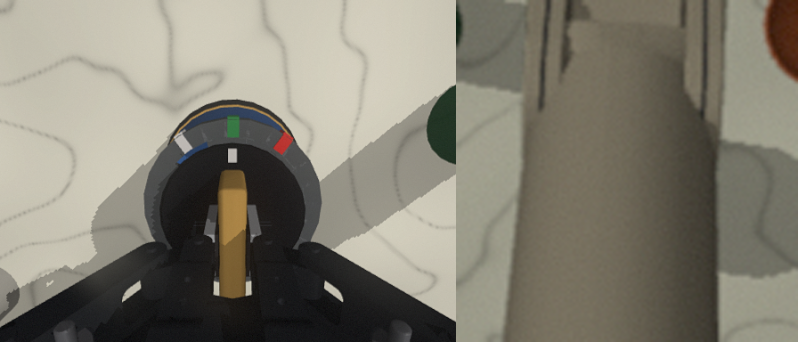

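The lid's white strip (232,155) lines up with the green mark (233,126), and the cap sits centred in the collar. Bar, strip and pads are all aligned and grip is 60 N. Holding briefly, then handing in.

>>> servo_tool([
  [0,0,0],
  [0,0,0],
  [0,0,0],
  [0,0,0],
  [0,0,0],
  [0,0,0],
], twist=[0,0,0,0,0,0], grip=[-1,-1,-1,-1,-1,-1])

```text
clock: 12.23
ee_pos: [0.5816, 0.012, 0.1157]
tcp_rot: [179.9, 0.0, 130.2]
ft_force: [0.3, 2.5, 5.3]
width: 0.0131
finger_force: 59.9
```

```bash
python3 -c "
from bench import job
print(job.sign_off())"
```

```text
the job is handed in; nothing more can be done
None
```

The lid is seated in the grinder, twisted about 35° clockwise to the green mark and still gripped there at about 60 N; I handed the job in at about 12 s on the robot clock, and the sign-off returned no verdict.

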